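# Set the owl lamp for the night feed

### The arm

A 7-joint arm with a two-finger parallel gripper is mounted at the origin on the work surface. World frame = base frame: x ahead of the robot, y to its left, z up, the work surface at z = 0. Lengths are in m, angles in degrees, forces in N, time in s.
With the tool pointing down it reaches from about 0.4 to 0.85 m from the base axis. Payload 4.4 kg.
Tool frame: the origin (TCP) lies at the very end of the fingers, on their centre line; the grasp point (between the pads) lies 19 mm behind it; z points along the fingers, y is the direction in which the jaws open and shut (so a half turn about z gives the same grasp; the last joint's range is limited). The gripper opens to 94 mm and grips with 3 to 60 N. Pads are 16 mm wide; open, the fingers measure 119 mm over their backs; the gripper's body (75 mm by 177 mm) begins 78 mm behind the grasp point.
Start: joints at [-68.113, 36.005, 2.206, 86.941, -1.547, 57.084, -1.146], TCP at [0.281, 0.586, 0.205] pointing down, gripper open.
Joint ranges: [-175.42, 175.42], [-21.48, 121.26], [-71.46, 75.88], [10.55, 141.38], [-63.04, 243.04], [13.31, 113.54], [-168.57, 168.57]. Speed limits (degrees/s): [147.25, 147.25, 180, 180, 180, 180, 180].

### API

Orientations are given as a 3x3 rotation matrix whose columns are the frame's x, y, z axes.
In Python, from workcell import readout, optics, bot gives the robot as it stands. The module is installed in compiled form; this text tells all that it offers.
- The arm moves only by the tool move_arm, never from a script. Its arguments are lists of equal length, an entry for each row: "translation": the shift along the tool's x, y, z in m, a list of three; "delta_rot": the turn, a rotation vector about the tool's x, y, z in degrees, a list of three; "fingers": the opening, from -1 (shut) to 1 (fully open). A call has 1 to 12 rows; each row shifts and turns the commanded pose from where the row before left it, along the tool's axes as they then stand; what a row does not reach is not made up. A row lasts 1/8 s, in which the tool goes at most 62.5 mm and 10.7 degrees, less where a joint would pass 70% of its speed; a pose out of reach is approached as far as the arm can. A call with a gripper value outside its range is refused whole. The fingers move at their own pace and stop on an object; the grip force is fixed at half the most. Time passes only in rows, so rows that do not move let the fingers close. It gives the time, the measured TCP pose, the force and the opening at its end, in the units of the state.
- readout.get_state(): the state, without advancing time (a new reading comes with each control period).
- optics.snapshot(name): name is "side" or "top"; returns a dict with "pixels" (420x560x3 uint8, red, green, blue), "fx", "fy", "cx", "cy" (pixels), "rvec" (rotation vector, rad) and "tvec" (3), from world to camera coordinates, as OpenCV has them. Camera axes: x right, y down, z forward; pixel columns grow to the right and rows downward; lengths in m; the calibration is good to about 2 mm. A picture is of the moment at which its call begins. There is no depth.
- bot.sign_off(): hands the job in, once; it reports no verdict.
The state is a dict: "clock": time; "q": joint angles; "joint_vel": joint speeds; "effort": joint torques, N m; "tool_pos": TCP position; "ee_rot": TCP orientation; "force": force on the tool from outside, world axes, zero at the start; "moment": the same for the moment, N m; "finger_gap": opening from 0.0 (shut) to 1.0 (fully open).
Only numpy, scipy, OpenCV 4.12 (cv2) and the standard library are available. Lean on these libraries where they do the work, as an engineer would, in place of code of your own. Each camera call takes 0.05 s, during which the arm holds its last target.

### The job

Set the owl night lamp for the night feed by pressing its controls with the fingertips, in this order: first tip the white main rocker right over by pressing down its raised, red-marked end, then press the orange warm-light key fully down, then the blue timer key fully down; each stays where it is pushed. Do not press the green lullaby key, do not pick anything up, and leave the bottle, the toy train and the jar where they stand.

Things in the scene. Friction and masses are not known exactly. Their poses are not given: they have to be found in the camera images.
- lamp: fixed owl lamp: wood plinth 180 (x) x 340 (y) x 35 mm high, origin at the centre of its underside, z up. White ceramic owl, 100 mm wide, top 190 mm above the table, on it at y +113 mm. Control deck on the -y half: four spots at x +-42, y -55 and -122 mm, filled by the rocker and three keys in an order that changes from start to start
- rocker_raised (a point): point on top of the white rocker's raised end (lamp -x end, red mark), mid-width, 20 mm from the pivot, 8 mm from the end; 54 mm above the table, 46 once tipped; moves along. Paddle 56 (lamp x) x 32 x 8 mm, pivot along lamp y 46 mm up; slopes 0.2 rad, tips to 0.2 rad the other way under about 2.5 N here and stays. Pressing up to 5 mm farther out works too
- rocker (a joint): tilt of the rocker, rad: 0 to 0.04 at the start (off, -x end raised), 0.4 fully over (on, -x end down)
- orange_top (a point): orange warm-light key: square, 34 x 34 mm, top 49 mm above the table when up, 42 mm fully down (black collar 46 x 46 mm reaches 39 mm). Slides straight down 7 mm against about 4 N and stays where it is pushed. Origin: centre of its top face, moving with it; axes as the lamp's.
- orange (a joint): orange key's travel, m: about 0 (0 to 0.001) up at the start, 0.007 fully down; it stays where it is left
- blue_top (a point): blue timer key: square, 34 x 34 mm, top 49 mm above the table when up, 42 mm fully down (black collar 46 x 46 mm reaches 39 mm). Slides straight down 7 mm against about 4 N and stays where it is pushed. Origin: centre of its top face, moving with it; axes as the lamp's.
- blue (a joint): blue key's travel, m: about 0 (0 to 0.001) up at the start, 0.007 fully down; it stays where it is left
- green_top (a point): green lullaby key, to be left alone: square, 34 x 34 mm, top 49 mm above the table when up, 42 mm fully down (black collar 46 x 46 mm reaches 39 mm). Slides straight down 7 mm against about 4 N and stays where it is pushed. Origin: centre of its top face, moving with it; axes as the lamp's.
- green (a joint): green key's travel, m: about 0 (0 to 0.001) up at the start, 0.007 fully down; it stays where it is left
- bottle: closed clear glass bottle with white cap, loose, upright, 58 mm diameter, 150 mm tall; origin at the centre of its underside
- train: toy locomotive, red boiler and blue cab, loose, about 62 mm (x) x 110 mm (y) x 78 mm high; origin under its centre at table level
- jar: small clear jar with green lid, loose, upright, 54 mm diameter, 62 mm tall; origin at the centre of its underside
Things that resemble listed ones, but are neither listed nor needed, are in the scene too. Leave any pink look-alike of the train alone.

How it is judged:
By the outcome, as a careful person would: the job done as asked, in the order asked, and still so for the second after the job is handed in, with the robot touching nothing.
It also fails if it takes over 38 s, if anything falls off the work surface, if the arm or the gripper's body presses on something with over 40 N, if the wrist force passes 120 N, or if a joint passes its speed limit or range.

## Working session

There is one attempt and no reset: what is moved stays moved. The work goes in short steps, Python scripts to look and compute and a tool call to move; the robot and the scene stay as the last step left them, time stands still between calls to the robot, and variables do not carry over. Pictures are saved under pics/ and viewed, and the job is handed in when it is done.

Besides the shell and the picture viewer there is one more tool, called after "Request:" by a JSON object that holds its "api" and its "payload", one argument or row to a line. move_arm: Moves the arm, as the interface text tells. Its arguments: {"type":"object","properties":{"translation":{"type":"array"},"delta_rot":{"type":"array"},"fingers":{"type":"array"}},"required":["translation","delta_rot","fingers"]}

```bash
mkdir -p pics; cat > h.py <<'E'
import numpy as np, cv2, pickle
from workcell import readout, optics, bot
def snap(n,tag):
    d=optics.snapshot(n); cv2.imwrite(f'pics/{tag}.png',d['pixels'][:,:,::-1]); pickle.dump(d,open(f'{tag}.pkl','wb')); return d
def load(t): return pickle.load(open(f'{t}.pkl','rb'))
def cast(d,u,v,z):
    R=cv2.Rodrigues(np.array(d['rvec'],float))[0]; t=np.array(d['tvec'],float).ravel()
    c=-R.T@t; r=R.T@np.array([(u-d['cx'])/d['fx'],(v-d['cy'])/d['fy'],1]); return c+r*(z-c[2])/r[2]
def proj(d,p):
    K=np.array([[d['fx'],0,d['cx']],[0,d['fy'],d['cy']],[0,0,1.]])
    return cv2.projectPoints(np.array(p,float).reshape(-1,3),np.array(d['rvec'],float),np.array(d['tvec'],float),K,None)[0].reshape(-1,2)
E
python3 - <<'E'
from h import *
for n in('top','side'):
    d=snap(n,n+'0'); R=cv2.Rodrigues(np.array(d['rvec'],float))[0]; print(n,-R.T@np.array(d['tvec']).ravel(),d['fx'])
s=readout.get_state(); print(s['clock'],s['tool_pos'],s['ee_rot'],s['force'],s['finger_gap'])
E
```

```text
top [ 0.44696528 -0.00698465  0.94174223] 473.3310983830912
side [ 0.2793563  -0.34732422  0.6358928 ] 382.88711963837545
0.1 [0.28117722 0.58538822 0.20465417] [[-9.01396895e-01  4.32993272e-01 -6.81692454e-04]
 [ 4.32993806e-01  9.01395594e-01 -1.53215035e-03]
 [-4.89362199e-05 -1.67624418e-03 -9.99998594e-01]] [-1.22348242 -0.40635124  0.22239972] 0.9997371826194439
```

View pics/top0.png

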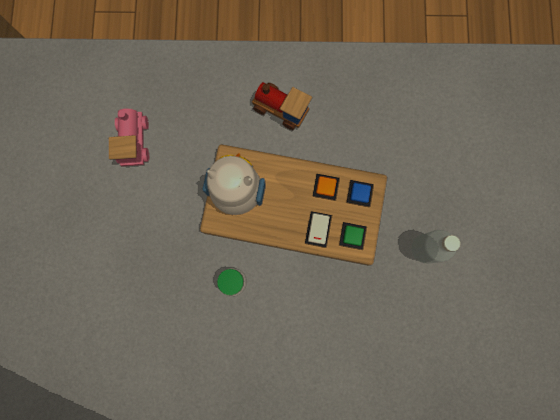

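View pics/side0.png

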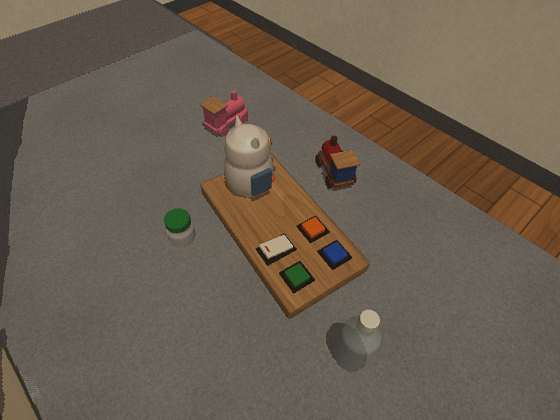

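The top view shows the rocker at (318,229) with its red mark at about (317,238), orange at (326,187), blue at (360,193) and green at (353,236). The bottle cap is at (452,243), the jar at (230,281), the train at (283,105) and the pink look-alike at (128,138).

Things that could be mistaken for targets: the white rocker (318,229) against the white owl (232,180) and the bottle cap (452,243); the orange key (326,187) against the owl's orange beak (238,156); the blue key (360,193) against the owl's wings (262,190) and the train cab (290,115). I choose the square keys on the deck.

```bash
python3 - <<'E'
from h import *
for t in('top0','side0'):
    d=load(t); im=d['pixels']; hsv=cv2.cvtColor(im,cv2.COLOR_RGB2HSV)
    if t=='top0': roi=(295,165,385,255)
    else: roi=(250,205,360,300)
    x0,y0,x1,y1=roi
    rng={'orange':((5,180,120),(16,255,255),.049),'blue':((105,150,60),(125,255,255),.049),'green':((50,120,50),(75,255,255),.049),'white':((0,0,150),(180,60,255),.048),'red':((0,120,100),(4,255,255),.054)}
    for k,(a,b,z) in rng.items():
        m=cv2.inRange(hsv,a,b); mm=np.zeros_like(m); mm[y0:y1,x0:x1]=m[y0:y1,x0:x1]
        n,l,s,c=cv2.connectedComponentsWithStats(mm)
        if n<2: print(t,k,'none');continue
        i=1+np.argmax(s[1:,4]); print(t,k,s[i],c[i].round(1),cast(d,*c[i],z).round(4))
    cv2.imwrite(f'pics/crop_{t}.png',cv2.resize(im[y0:y1,x0:x1,::-1],None,fx=6,fy=6,interpolation=cv2.INTER_CUBIC))
E
```

```text
top0 orange [317 177  19  19 228] [325.5 184.8] [ 0.6267 -0.0924  0.049 ]
top0 blue [351 182  20  21 325] [360.5 192.3] [ 0.6131 -0.1591  0.049 ]
top0 green [343 225  21  21 333] [353.3 235.1] [ 0.5308 -0.1448  0.049 ]
top0 white [309 214  20  30 431] [318.7 228. ] [ 0.5432 -0.0797  0.048 ]
top0 red [314 237   7   2   7] [317.  237.7] [ 0.5242 -0.076   0.054 ]
side0 orange [302 217  23  21 273] [313.3 226.7] [ 0.6227 -0.0947  0.049 ]
side0 blue [323 242  25  22 302] [335.2 252.1] [ 0.6114 -0.1598  0.049 ]
side0 green [285 263  25  24 354] [297.  274.6] [ 0.5286 -0.1458  0.049 ]
side0 white [268 249   8   8  20] [271.2 253.2] [ 0.5254 -0.0839  0.048 ]
side0 red [265 246   4   6   9] [266.8 248.2] [ 0.5239 -0.0736  0.054 ]
```

View pics/crop_top0.png

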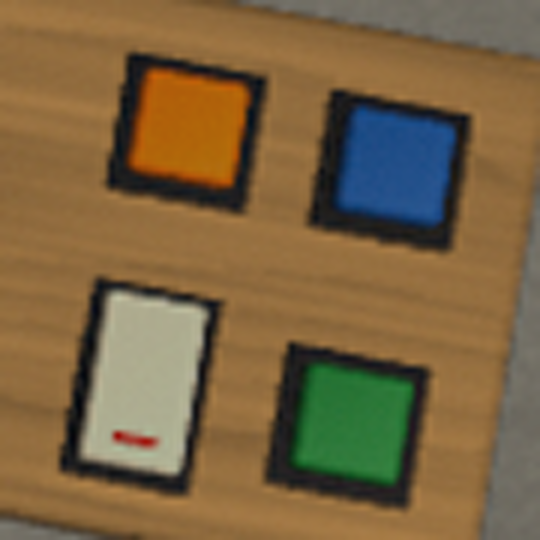

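View pics/crop_side0.png

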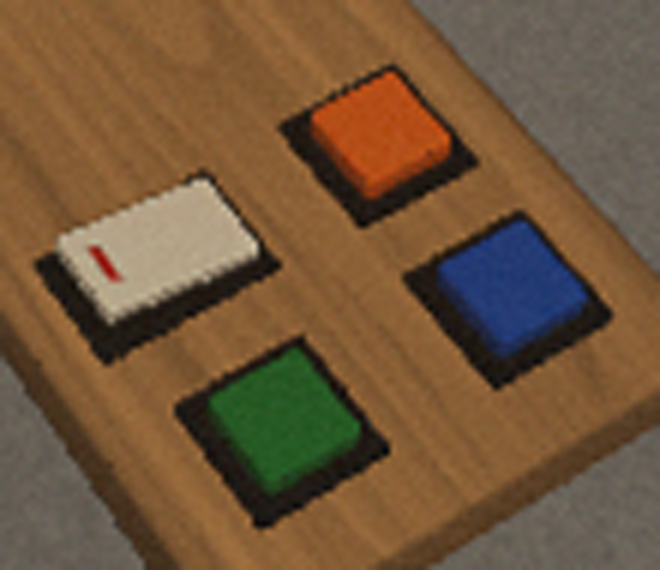

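```bash
python3 - <<'E'
from h import *
a,b=load('top0'),load('side0')
print('bottle',cast(a,452,243,.15),cast(b,370,319,.15))
# collars = dark mask centres at 39 mm, top view fit
L=np.array([[42,-55],[42,-122],[-42,-122]])/1000
for nm,W in(('top',[[.6246,-.0931],[.6131,-.1591],[.5308,-.1448]]),('side',[[.6227,-.0947],[.6114,-.1598],[.5286,-.1458]])):
    W=np.array(W); lc,wc=L.mean(0),W.mean(0); H=(L-lc).T@(W-wc); th=np.arctan2(H[0,1]-H[1,0],H[0,0]+H[1,1])
    R=np.array([[np.cos(th),-np.sin(th)],[np.sin(th),np.cos(th)]]); o=wc-R@lc
    f=lambda x,y:(o+R@np.array([x,y])/1000).round(4)
    print(nm,np.degrees(th),o,'res',(np.linalg.norm(W-(L@R.T+o),axis=1)*1000).round(1),'rock raised',f(-62,-55),'press',f(-64,-55),'orange',f(42,-55),'blue',f(42,-122),'owl',f(0,113))
    for d,t in((a,'top'),(b,'side')):
        P=[np.append(f(x,y),.035) for x,y in((-90,-170),(90,-170),(90,170),(-90,170))]; print(t,proj(d,P).round(0).tolist())
s=readout.get_state();Rt=s['ee_rot'];ps=s['tool_pos']
for p in([.521,-.0757,.30],):
    print('delta tool',Rt.T@(np.array(p)-ps))
E
```

```text
bottle [ 0.5110922  -0.29299505  0.15      ] [ 0.51075777 -0.29182784  0.15      ]
top -9.790867242571638 [ 0.59265247 -0.03173758] res [0.1 0.2 0.3] rock raised [ 0.5222 -0.0754] press [ 0.5202 -0.0751] orange [ 0.6247 -0.0931] blue [ 0.6133 -0.1591] owl [0.6119 0.0796]
top [[373.0, 266.0], [387.0, 174.0], [217.0, 143.0], [198.0, 232.0]]
side [[290.0, 314.0], [372.0, 262.0], [271.0, 152.0], [198.0, 183.0]]
side -9.883338951416617 [ 0.59088149 -0.03284279] res [0.5 0.4 0. ] rock raised [ 0.5204 -0.0764] press [ 0.5184 -0.076 ] orange [ 0.6228 -0.0942] blue [ 0.6113 -0.1602] owl [0.6103 0.0785]
top [[374.0, 267.0], [388.0, 175.0], [218.0, 144.0], [199.0, 233.0]]
side [[289.0, 315.0], [372.0, 263.0], [270.0, 152.0], [198.0, 184.0]]
delta tool [-0.50242728 -0.49222018 -0.0944963 ]
```

Request:
{"api": "move_arm", "payload": {
  "translation": [
    [0,0,-0.047],
    [0,0,-0.047],
    [-0.028,-0.05,0],
    [-0.028,-0.05,0],
    [-0.028,-0.05,0],
    [-0.028,-0.05,0],
    [-0.028,-0.05,0],
    [-0.028,-0.05,0],
    [-0.028,-0.05,0],
    [-0.028,-0.05,0],
    [-0.028,-0.05,0],
    [-0.028,-0.05,0]
  ],
  "delta_rot": [
    [0,0,-8],
    [0,0,-7.9],
    [0,0,0],
    [0,0,0],
    [0,0,0],
    [0,0,0],
    [0,0,0],
    [0,0,0],
    [0,0,0],
    [0,0,0],
    [0,0,0],
    [0,0,0]
  ],
  "fingers": [-1,-1,-1,-1,-1,-1,-1,-1,-1,-1,-1,-1]
}}

```text
clock: 1.6
tool_pos: [0.4728, 0.044, 0.2994]
ee_rot: [[-0.986, 0.169, -0.0], [0.169, 0.986, 0.0], [0.0, 0.0, -1.0]]
force: [0.5, 0.0, -0.0]
finger_gap: 0.007
```

```bash
cat > g.py <<'E'
import sys
from h import *
s=readout.get_state();R=np.array(s['ee_rot']);p=s['tool_pos']
t=np.array([float(x) for x in sys.argv[1:4]])
print(s['clock'],'p',p.round(4),'gap',round(s['finger_gap'],3),'F',np.round(s['force'],1),'yaw y',np.degrees(np.arctan2(R[1,1],R[0,1])).round(2),'z',R[:,2].round(4))
print('tool delta',(R.T@(t-p)).round(4))
E
python3 g.py .5195 -.0755 .30
```

```text
1.6 p [0.4728 0.044  0.2994] gap 0.007 F [ 0.5  0.  -0. ] yaw y 80.26 z [-1.e-04  2.e-04 -1.e+00]
tool delta [-0.0663 -0.1098 -0.0006]
```

Request:
{"api": "move_arm", "payload": {
  "translation": [
    [-0.022,-0.036,0],
    [-0.022,-0.036,0],
    [-0.022,-0.036,0],
    [0,0,0.055],
    [0,0,0.055],
    [0,0,0.055],
    [0,0,0.055],
    [0,0,0],
    [0,0,0]
  ],
  "delta_rot": [
    [0,0,0],
    [0,0,0],
    [0,0,0],
    [0,0,0],
    [0,0,0],
    [0,0,0],
    [0,0,0],
    [0,0,0],
    [0,0,0]
  ],
  "fingers": [-1,-1,-1,-1,-1,-1,-1,-1,-1]
}}

```text
clock: 2.72
tool_pos: [0.5204, -0.0722, 0.0808]
ee_rot: [[-0.986, 0.17, 0.002], [0.17, 0.986, -0.0], [-0.002, 0.0, -1.0]]
force: [0.3, 0.3, -0.7]
finger_gap: 0.006
```

```bash
python3 g.py .5195 -.0755 .060; python3 -c "
from h import *
snap('side','side1');snap('top','top1')
d=load('side1');cv2.imwrite('pics/c1.png',cv2.resize(d['pixels'][180:320,220:380,::-1],None,fx=5,fy=5,interpolation=cv2.INTER_CUBIC))"
```

```text
2.725 p [ 0.5204 -0.0722  0.0808] gap 0.006 F [ 0.3  0.3 -0.7] yaw y 80.23 z [ 1.7e-03 -3.0e-04 -1.0e+00]
tool delta [ 0.0003 -0.0034  0.0208]
```

View pics/c1.png

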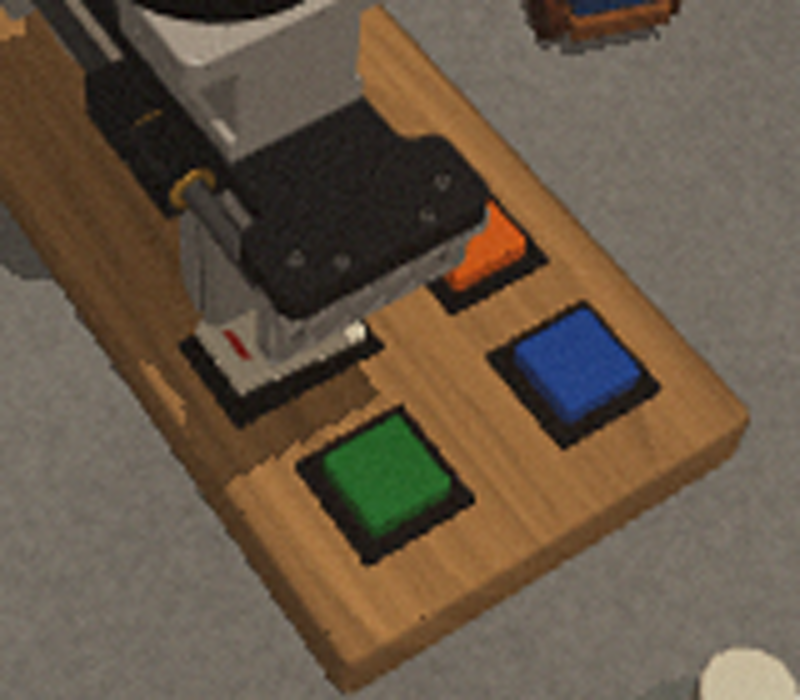

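Side crop: the closed fingertips are about 27 mm above the rocker's red-marked half, with green and blue clear of them. Next I trim y and press.

Request:
{"api": "move_arm", "payload": {
  "translation": [
    [0.0005,-0.0033,0.014],
    [0,0,0.008],
    [0,0,0.005],
    [0,0,0.004],
    [0,0,0.003],
    [0,0,0.002],
    [0,0,0]
  ],
  "delta_rot": [
    [0,0,0],
    [0,0,0],
    [0,0,0],
    [0,0,0],
    [0,0,0],
    [0,0,0],
    [0,0,0]
  ],
  "fingers": [-1,-1,-1,-1,-1,-1,-1]
}}

```text
clock: 3.7
tool_pos: [0.5169, -0.075, 0.0455]
ee_rot: [[-0.985, 0.17, -0.002], [0.17, 0.985, 0.001], [0.002, 0.0, -1.0]]
force: [-8.7, 1.1, 26.5]
finger_gap: 0.003
```

```bash
python3 g.py .5195 -.0755 .0455
```

```text
3.7 p [ 0.5169 -0.075   0.0455] gap 0.003 F [-8.7  1.1 26.5] yaw y 80.22 z [-1.8e-03  8.0e-04 -1.0e+00]
tool delta [-0.0026 -0.0001 -0.    ]
```

Request:
{"api": "move_arm", "payload": {
  "translation": [
    [0,0,-0.04],
    [-0.035,0,0],
    [-0.035,0,0],
    [-0.035,0,0],
    [0,0,0]
  ],
  "delta_rot": [
    [0,0,0],
    [0,0,0],
    [0,0,0],
    [0,0,0],
    [0,0,0]
  ],
  "fingers": [-1,-1,-1,-1,-1]
}}

```text
clock: 4.32
tool_pos: [0.625, -0.0932, 0.0833]
ee_rot: [[-0.986, 0.169, 0.004], [0.169, 0.986, -0.001], [-0.004, 0.0, -1.0]]
force: [-0.4, -0.8, -0.1]
finger_gap: 0.006
```

```bash
python3 g.py .6238 -.0937 .060; python3 -c "
from h import *
snap('side','side2');snap('top','top2')
d=load('side2');cv2.imwrite('pics/c2.png',cv2.resize(d['pixels'][180:320,220:380,::-1],None,fx=5,fy=5,interpolation=cv2.INTER_CUBIC))"
```

```text
4.325 p [ 0.625  -0.0932  0.0833] gap 0.006 F [-0.4 -0.8 -0.1] yaw y 80.26 z [ 4.e-03 -7.e-04 -1.e+00]
tool delta [ 0.0012 -0.0007  0.0233]
```

View pics/c2.png

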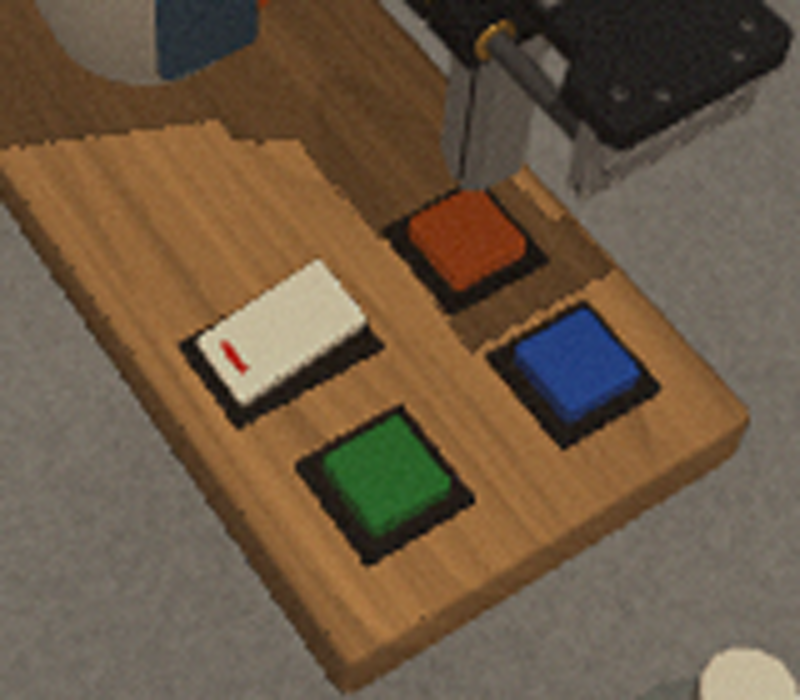

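View pics/top2.png

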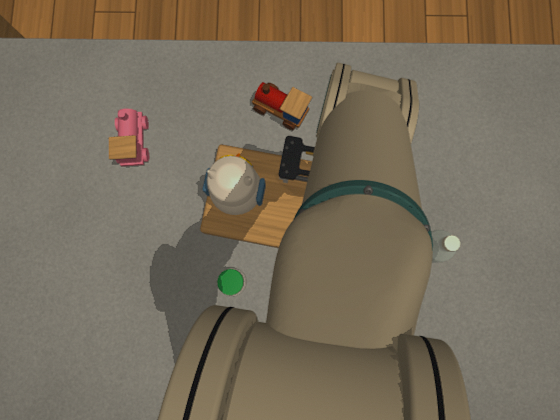

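The rocker is over: its red-marked end now sits at the collar and its far end is raised. The fingers are above orange. Pressing it next.

Request:
{"api": "move_arm", "payload": {
  "translation": [
    [0.001,-0.0005,0.018],
    [0,0,0.01],
    [0,0,0.006],
    [0,0,0.004],
    [0,0,0.003],
    [0,0,0.002],
    [0,0,0]
  ],
  "delta_rot": [
    [0,0,0],
    [0,0,0],
    [0,0,0],
    [0,0,0],
    [0,0,0],
    [0,0,0],
    [0,0,0]
  ],
  "fingers": [-1,-1,-1,-1,-1,-1,-1]
}}

```text
clock: 5.3
tool_pos: [0.6199, -0.0931, 0.0422]
ee_rot: [[-0.986, 0.17, -0.001], [0.17, 0.986, 0.001], [0.001, 0.0, -1.0]]
force: [-5.7, 0.2, 14.6]
finger_gap: 0.005
```

```bash
python3 g.py .6238 -.0937 .042
```

```text
5.3 p [ 0.6199 -0.0931  0.0422] gap 0.005 F [-5.7  0.2 14.6] yaw y 80.24 z [-1.2e-03  6.0e-04 -1.0e+00]
tool delta [-0.0039  0.      0.0002]
```

Request:
{"api": "move_arm", "payload": {
  "translation": [
    [-0.001,0,0.0015],
    [0,0,0.001],
    [0,0,0]
  ],
  "delta_rot": [
    [0,0,0],
    [0,0,0],
    [0,0,0]
  ],
  "fingers": [-1,-1,-1]
}}

```text
clock: 5.68
tool_pos: [0.62, -0.0931, 0.042]
ee_rot: [[-0.985, 0.17, -0.002], [0.17, 0.985, 0.001], [0.003, 0.001, -1.0]]
force: [-13.4, 2.9, 32.3]
finger_gap: 0.008
```

```bash
python3 g.py .6238 -.0937 .082
```

```text
5.675 p [ 0.62   -0.0931  0.042 ] gap 0.008 F [-13.4   2.9  32.3] yaw y 80.23 z [-0.0025  0.0013 -1.    ]
tool delta [-0.0037  0.0001 -0.04  ]
```

Orange has bottomed out at z = 0.042 with 32 N. I lift and move 67 mm along lamp -y to blue.

Request:
{"api": "move_arm", "payload": {
  "translation": [
    [0,0,-0.043],
    [0,-0.033,0],
    [0,-0.033,0],
    [0,0,0],
    [0,0,0]
  ],
  "delta_rot": [
    [0,0,0],
    [0,0,0],
    [0,0,0],
    [0,0,0],
    [0,0,0]
  ],
  "fingers": [-1,-1,-1,-1,-1]
}}

```text
clock: 6.3
tool_pos: [0.6112, -0.1575, 0.0809]
ee_rot: [[-0.986, 0.169, 0.001], [0.169, 0.986, 0.001], [-0.001, 0.001, -1.0]]
force: [0.1, 0.6, -0.2]
finger_gap: 0.003
```

```bash
python3 g.py .6123 -.1597 .060; python3 -c "
from h import *
snap('side','side3')
d=load('side3');cv2.imwrite('pics/c3.png',cv2.resize(d['pixels'][180:320,220:380,::-1],None,fx=5,fy=5,interpolation=cv2.INTER_CUBIC))"
```

```text
6.3 p [ 0.6112 -0.1575  0.0809] gap 0.003 F [ 0.1  0.6 -0.2] yaw y 80.26 z [ 1.1e-03  8.0e-04 -1.0e+00]
tool delta [-0.0014 -0.002   0.0209]
```

View pics/c3.png

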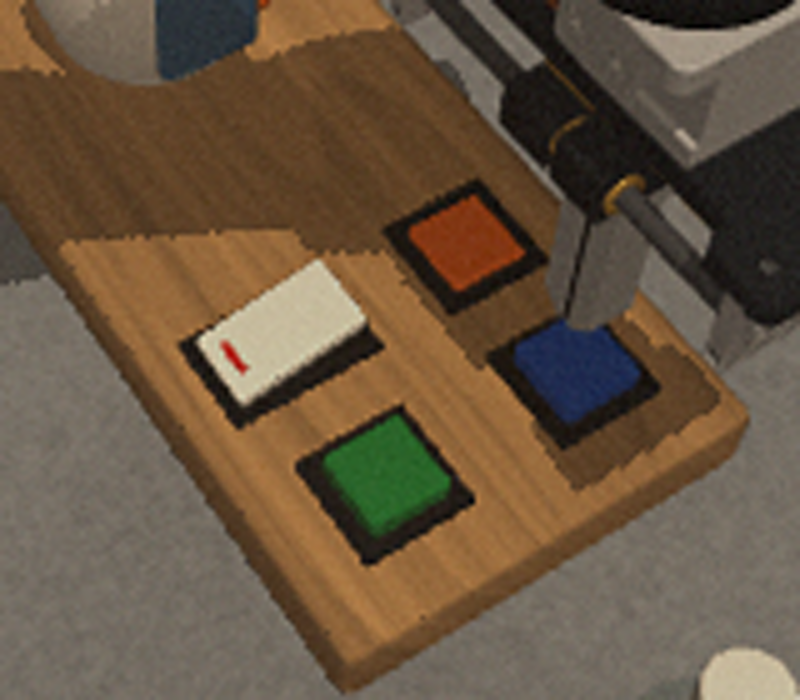

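The crop shows orange sunk into its collar at crop (465,243), the rocker still over, and green still up. The fingers are above blue.

Request:
{"api": "move_arm", "payload": {
  "translation": [
    [-0.002,-0.002,0.016],
    [0,0,0.01],
    [0,0,0.006],
    [0,0,0.004],
    [0,0,0.003],
    [0,0,0.002],
    [0,0,0.0015],
    [0,0,0]
  ],
  "delta_rot": [
    [0,0,0],
    [0,0,0],
    [0,0,0],
    [0,0,0],
    [0,0,0],
    [0,0,0],
    [0,0,0],
    [0,0,0]
  ],
  "fingers": [-1,-1,-1,-1,-1,-1,-1,-1]
}}

```text
clock: 7.35
tool_pos: [0.6115, -0.1601, 0.042]
ee_rot: [[-0.986, 0.169, -0.001], [0.169, 0.986, 0.001], [0.001, 0.001, -1.0]]
force: [-8.7, 3.1, 27.1]
finger_gap: 0.007
```

```bash
python3 g.py .6123 -.1597 .042
```

```text
7.35 p [ 0.6115 -0.1601  0.042 ] gap 0.007 F [-8.7  3.1 27.1] yaw y 80.24 z [-6.0e-04  1.4e-03 -1.0e+00]
tool delta [-0.0007  0.0005  0.    ]
```

Request:
{"api": "move_arm", "payload": {
  "translation": [
    [0,0,-0.05],
    [0,0,-0.05],
    [0,0,-0.05],
    [0,0,-0.05],
    [0,0,0],
    [0,0,0]
  ],
  "delta_rot": [
    [0,0,0],
    [0,0,0],
    [0,0,0],
    [0,0,0],
    [0,0,0],
    [0,0,0]
  ],
  "fingers": [-1,-1,-1,-1,-1,-1]
}}

```text
clock: 8.1
tool_pos: [0.6119, -0.1607, 0.2379]
ee_rot: [[-0.986, 0.17, -0.0], [0.17, 0.986, 0.0], [0.0, -0.0, -1.0]]
force: [-0.1, -0.0, 0.2]
finger_gap: 0.003
```

```bash
python3 g.py .6123 -.1597 .042; python3 -c "
from h import *
snap('side','side4');snap('top','top4')
d=load('side4');cv2.imwrite('pics/c4.png',cv2.resize(d['pixels'][180:320,220:380,::-1],None,fx=5,fy=5,interpolation=cv2.INTER_CUBIC))"
```

```text
8.1 p [ 0.6119 -0.1607  0.2379] gap 0.003 F [-0.1 -0.   0.2] yaw y 80.24 z [-2.e-04  0.e+00 -1.e+00]
tool delta [-0.0003  0.0011  0.1959]
```

View pics/c4.png

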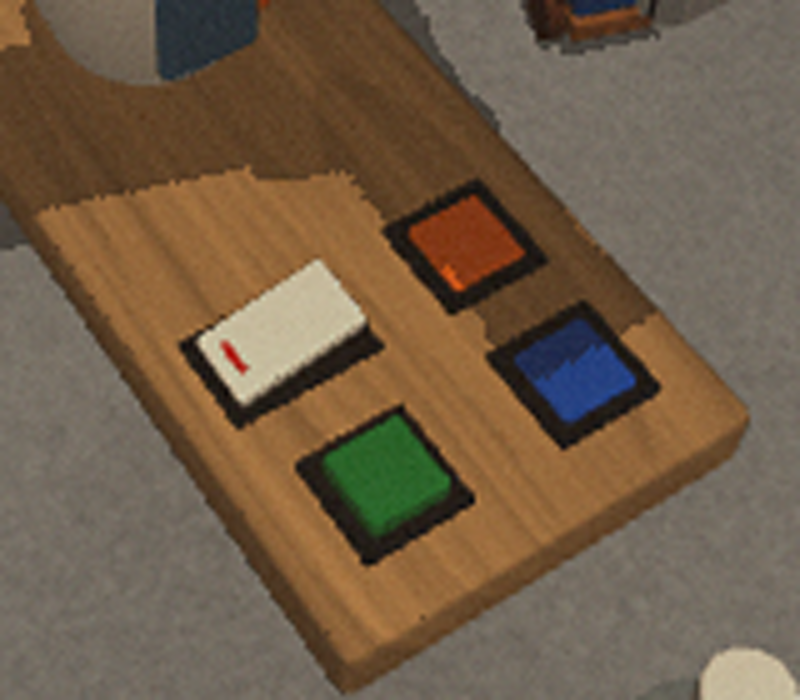

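View pics/side4.png

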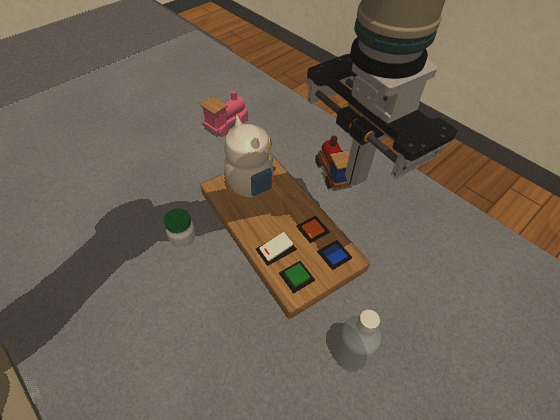

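The side view shows the rocker tipped over, orange and blue sunk into their collars, and green still up. The bottle cap (370,319), jar (178,222) and train (336,165) are where they started.

```bash
python3 -c "
from workcell import bot
print(bot.sign_off())"
```

```text
the job is handed in; nothing more can be done
None
```

I pressed the three controls in the order asked with closed fingertips, and the job is handed in at about 8 s on the robot's clock.

| Control | Fingertip height at the stop | Force at the stop |
|---|---|---|
| White rocker, red-marked end | 45.5 mm | 26 N |
| Orange key | 42.0 mm | 32 N |
| Blue key | 42.0 mm | 27 N |

- **Controls:** The last side picture shows the rocker fully over and the orange and blue keys sunk into their collars. The green key is still up.
- **Surroundings:** The bottle, jar, train and pink look-alike stand where they were. The gripper was clear of everything, reading about 0 N.
- **Disagreements:** The two cameras differed by about 2 mm on the lamp's position, so I used the mean. While pressing the rocker and orange the tip sat up to 4 mm off target in x, still within the allowed area. No check failed.

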